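# Slide the oil bottle back to its place in the row

## Task

The tall oil bottle has been left out on the counter. Push it gently, low on its body and never by its shoulder or neck, so that it slides upright over the counter into the empty place in the row of seasonings, until it stands against the low steel splash rail behind them. Do not grip, lift or tip the bottle, and leave the rest of the counter as it is.

Things in the scene. Friction and masses are not known exactly. Their poses are not given: they have to be found in the camera images.
- oil: the tall amber glass oil bottle, 62 mm in diameter and about 261 mm tall, 0.4 to 0.8 kg, loose, standing on the counter. Its straight round body with a white and green label reaches from the counter to 115 mm up; above that come shoulder, neck and pourer. Its origin is the centre of its underside, z up its axis. Pushed higher than about 40 mm it may tip instead of sliding; sliding it takes about 2 to 6 N
- oil_neck: the upper part of the same oil bottle: its shoulder (narrowing from 61 mm to 27 mm in diameter between 115 and 165 mm up), the slender neck above it and the green collar with a steel pourer. Its origin lies on the bottle's axis 115 mm above the underside, z up the axis. Not to be pushed
- rail: the low steel splash rail along the left of the work counter, 64 mm high, 18 mm thick and 620 mm long, fixed, running along x past both ends of the row of seasonings. Its origin lies at counter height, half-way along its front face (the upright face towards the counter's middle, where the seasonings stand); y points into the rail, away from the seasonings
- gap_foot (a point): the empty place in the row of seasonings: a point on the counter in the middle of the gap, 33 mm in front of the rail. The row runs along the rail, along x, and the pots next to the gap stand about 100 mm to either side of it (between centres), which leaves about 145 mm between them
- soy: small dark brown soy sauce bottle with a red cap, 54 mm in diameter, 63 mm tall, loose, in the row; origin at the centre of its underside
- salt: white salt jar with a wooden lid, 56 mm in diameter, 63 mm tall, loose, in the row; origin at the centre of its underside
- tea: green tea tin with a brass lid, 55 mm in diameter, 63 mm tall, loose, at one end of the row; origin at the centre of its underside
- sugar: blue lidded sugar pot, 56 mm in diameter, 64 mm tall, loose, at the other end of the row; origin at the centre of its underside
- mug: beige mug, 80 mm in diameter, 85 mm tall, with a handle, loose, at the back of the counter; origin at the centre of its underside
- cup: blue and white tea cup, 70 mm in diameter, 72 mm tall, loose, at the back of the counter; origin at the centre of its underside

How it is judged:
By the outcome, as a careful person would: the job done as asked, in the order asked, and still so for the second after the job is handed in, with the robot touching nothing.
It also fails if it takes over 48 s, if anything falls off the work surface, if the arm or the gripper's body presses on something with over 40 N, if the wrist force passes 120 N, or if a joint passes its speed limit or range.

## Robot

A 6-joint arm with a two-finger parallel gripper is mounted at the origin on the work surface. World frame = base frame: x ahead of the robot, y to its left, z up, the work surface at z = 0. Lengths are in m, angles in rad, forces in N, time in s.
With the tool pointing down it reaches from about 0.35 to 0.875 m from the base axis. Payload 4.2 kg.
Tool frame: the origin (TCP) lies at the very end of the fingers, on their centre line; the grasp point (between the pads) lies 19 mm behind it; z points along the fingers, y is the line along which they close (so a half turn about z gives the same grasp; the last joint's range is limited). The gripper opens to 87 mm and grips with 3 to 60 N. Pads are 19 mm wide; open, the fingers measure 117 mm over their backs; the gripper's body (75 mm by 190 mm) begins 51 mm behind the grasp point.
Start: joints at [-0.959, 0.385, 0.008, 0, -1.194, -0.259], TCP at [0.216, -0.586, 0.223] pointing down, gripper open.
Joint ranges: [-3.14, 3.14], [-1.21, 2.06], [-1.07, 1.41], [-3.16, 2.05], [-2.99, -0.16], [-3.1, 3.1]. Speed limits (rad/s): [2.79, 2.79, 3.14, 3.14, 3.14, 3.14].

## Interface

Orientations are given as a unit quaternion [w, x, y, z].
In Python, from workcell import status, grab_frame, workorder gives the robot as it stands.
- The arm moves only by the tool jog_arm, never from a script. Its argument "deltas" is a list of rows, each a list of 6 numbers: the shift along the tool's x, y, z in units of 30 mm (1.0 is 30 mm), then the turn, a rotation vector about the tool's x, y, z in units of 0.15 rad (1.0 is 0.15 rad). A call has 1 to 10 rows; each row shifts and turns the commanded pose from where the row before left it, along the tool's axes as they then stand; what a row does not reach is not made up. A row lasts 1/10 s, in which the tool goes at most 50 mm and 8.59 degrees, less where a joint would pass 70% of its speed; a pose out of reach is approached as far as the arm can. A call with a number of a shift or a turn outside -1 to 1 is refused whole. A call with a gripper value outside its range is refused whole. "jaw" is the closure, from -1 (fully open) to 1 (shut), so that 0 is half open, set as the call begins (left out, the last holds). The fingers move at their own pace and stop on an object; "squeeze" is the grip in N (left out, the last holds). Time passes only in rows, so rows that do not move let the fingers close. It gives the time, the measured TCP pose, the force, the opening and the grip force at its end, in the units of the state.
- status.state(): the state, without advancing time (a new reading comes with each control period).
- grab_frame(name): name is "scene" or "top"; returns a dict with "frame" (480x640x3 uint8, red, green, blue), "fx", "fy", "cx", "cy" (pixels), "camera_from_world" (4x4, takes a point from world to camera coordinates). Camera axes: x right, y down, z forward; pixel columns grow to the right and rows downward; lengths in m; the calibration is good to about 2 mm. A picture is of the moment at which its call begins. There is no depth.
- workorder.close_job(): hands the job in; it is judged then, once.
The state is a dict: "time_s": time; "qpos": joint angles; "qvel": joint speeds; "effort": joint torques, N m; "tcp_pos": TCP position; "tcp_rot": TCP orientation; "ft_force": force on the tool from outside, world axes, zero at the start; "ft_torque": the same for the moment, N m; "width": opening from 0.0 (shut) to 1.0 (fully open); "grasp_force": force on a finger pad.
Only numpy, scipy, OpenCV 4.12 (cv2) and the standard library are available. Lean on these libraries where they do the work, as an engineer would, in place of code of your own. Each camera call takes 0.05 s, during which the arm holds its last target. There are 200 camera calls.

## Working session

There is one attempt and no reset: what is moved stays moved. The work goes in short steps, Python scripts to look and compute and a tool call to move; the robot and the scene stay as the last step left them, time stands still between calls to the robot, and variables do not carry over. Pictures are saved under pics/ and viewed, at most 10 in all, crops included, and the job is handed in when it is done.

Besides the shell and the picture viewer there is one more tool, called after "Request:" as a command line: name --pt "numbers of a row" for each row, then --argument value for the rest. jog_arm: Moves the arm, as the interface text tells. Shifts and turns lie within -1 to 1; 1 stands for 30 mm of shift or 0.15 rad of turn. Its arguments: {"type":"object","properties":{"deltas":{"type":"array"},"jaw":{"type":"number"},"squeeze":{"type":"number"}},"required":["deltas"]}

```bash
mkdir -p pics; cat > h.py <<'E'
import numpy as np, cv2
from workcell import status, grab_frame, workorder
def grab(name,fn=None):
    f=grab_frame(name)
    if fn: cv2.imwrite('pics/'+fn,f['frame'][:,:,::-1])
    return f
def ray(f,u,v,z):
    T=np.array(f['camera_from_world']);R=T[:3,:3];c=-R.T@T[:3,3]
    d=R.T@np.array([(u-f['cx'])/f['fx'],(v-f['cy'])/f['fy'],1])
    return c+d*(z-c[2])/d[2]
def proj(f,p):
    T=np.array(f['camera_from_world']);q=T[:3,:3]@np.array(p)+T[:3,3]
    return f['fx']*q[0]/q[2]+f['cx'],f['fy']*q[1]/q[2]+f['cy']
def cam(f):
    T=np.array(f['camera_from_world']);return -T[:3,:3].T@T[:3,3]
E
python3 - <<'E'
from h import *
for n in('scene','top'):
    f=grab(n,n+'0.png');print(n,cam(f),f['fx'],np.array(f['camera_from_world'])[:3,:3].round(2).tolist())
s=status.state();print(s['tcp_pos'],s['tcp_rot'],s['ft_force'],s['time_s'])
E
```

```text
scene [1.01175711 0.27657857 0.79155353] 465.24871203139946 [[-0.46, 0.89, 0.01], [0.71, 0.37, -0.6], [-0.53, -0.27, -0.8]]
top [0.43262188 0.05845145 1.16446598] 530.5532965657179 [[-0.0, -1.0, -0.0], [-0.99, 0.01, -0.14], [0.14, 0.0, -0.99]]
[ 0.21577591 -0.58600123  0.22154629] [-2.52406737e-04 -1.75411981e-01  9.84494603e-01  9.75135266e-04] [-0.51234408  0.52623296 -0.51965946] 0.1
```

View pics/top0.png

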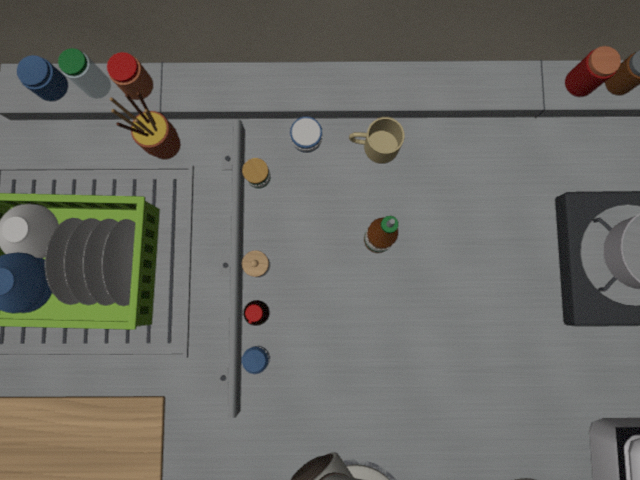

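View pics/scene0.png

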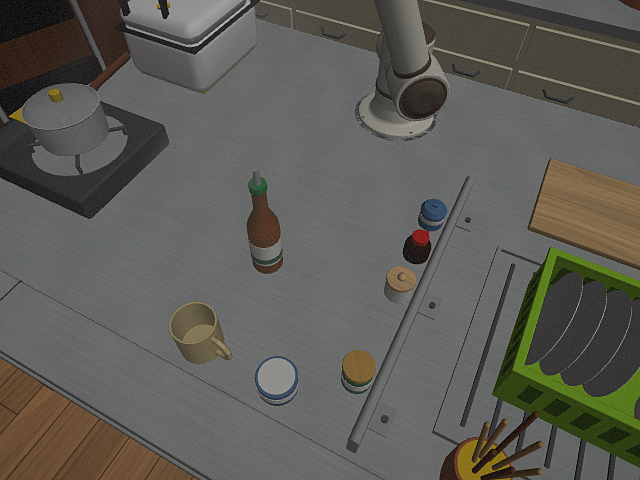

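The top view shows the oil bottle at about (382,235). The row runs tea (256,173), gap near (256,219), salt (256,264), soy (256,313), sugar (255,360), with the rail at u≈238. Cup (306,133) and mug (383,140) stand further back.

```bash
python3 - <<'E'
from h import *
t=grab('top');s=grab('scene')
def blob(f,lo,hi,box):
    h=cv2.cvtColor(f['frame'],cv2.COLOR_RGB2HSV);x0,y0,x1,y1=box
    m=cv2.inRange(h,np.array(lo),np.array(hi));k=np.zeros_like(m);k[y0:y1,x0:x1]=m[y0:y1,x0:x1]
    n,l,st,c=cv2.connectedComponentsWithStats(k);i=1+np.argmax(st[1:,4]);return c[i],st[i]
# collar, triangulated
def d(f,u,v):
    R=np.array(f['camera_from_world'])[:3,:3];x=R.T@np.array([(u-f['cx'])/f['fx'],(v-f['cy'])/f['fy'],1]);return x/np.linalg.norm(x)
a,sa=blob(t,(50,90,40),(85,255,255),(375,205,405,240));b,sb=blob(s,(50,90,40),(85,255,255),(240,165,280,210))
A,B=np.zeros((3,3)),np.zeros(3)
for f,p in((t,a),(s,b)):
    e=d(f,*p);P=np.eye(3)-np.outer(e,e);A+=P;B+=P@cam(f)
print('collar',a,sa,b,sb,np.linalg.solve(A,B))
for n,lo,hi,box,z in(('tea',(8,100,60),(25,255,255),(235,150,280,192),.063),('salt',(5,40,110),(25,200,255),(235,245,280,285),.06),('sugar',(100,80,50),(125,255,255),(235,340,280,380),.06),('soyred',(0,150,90),(8,255,255),(240,295,275,330),.063)):
    c,st=blob(t,lo,hi,box);print(n,c,st,ray(t,*c,z).round(4))
g=cv2.cvtColor(t['frame'],cv2.COLOR_RGB2GRAY)
for v in(140,219,290,390):print(v,g[v-1:v+2,228:252].mean(0).astype(int), [ray(t,u,v,.064).round(4)[:2].tolist() for u in(238,240)],ray(t,243,v,0)[:2])
c1=cv2.resize(t['frame'][185:275,225:415],None,fx=4,fy=4,interpolation=2)
c2=cv2.resize(s['frame'][165:285,225:305],None,fx=4,fy=4,interpolation=2)[:480]
o=np.zeros((480,1080,3),np.uint8);o[:360,:760]=c1;o[:480,760:1080]=c2
o=cv2.resize(o,(800,356));cv2.imwrite('pics/c.png',o[:,:,::-1])
print(status.state()['time_s'])
E
```

```text
collar [388.81065089 224.44970414] [381 216  17  17 169] [258.59444444 186.60555556] [249 177  18  19 180] [ 0.57234174 -0.05513462  0.22199167]
tea [254.79960707 170.33398821] [242 158  26  26 509] [0.7145 0.2076 0.063 ]
salt [254.5970696  263.06959707] [242 250  26  27 546] [0.5169 0.2059 0.06  ]
sugar [254.52798507 359.7891791 ] [241 347  27  27 536] [0.32   0.2035 0.06  ]
soyred [253.16371681 312.98672566] [245 305  17  18 226] [0.4141 0.2072 0.063 ]
140 [122 124 122 121 121 119 122 123 120 110  97  78  58  47  42  41  67 105
 127 124 124 124 124 125] [[0.7812, 0.2444], [0.7812, 0.2401]] [0.80138033 0.24388734]
219 [122 123 119 117 124 124 121 117 107  89  73  54  41  44  46  80 114 123
 125 125 125 124 124 124] [[0.6095, 0.2415], [0.6095, 0.2373]] [0.61974689 0.24100738]
290 [127 123 121 123 122 118 115 104  82  68  50  43  45  48  93 124 129 127
 126 126 126 125 127 125] [[0.4612, 0.2389], [0.4612, 0.2348]] [0.46278806 0.23851867]
390 [117 120 123 121 115 105  87  69  56  43  41  44  68 105 123 124 123 124
 125 122 124 124 125 123] [[0.2612, 0.2355], [0.2612, 0.2315]] [0.25117417 0.23516335]
0.2
```

View pics/c.png

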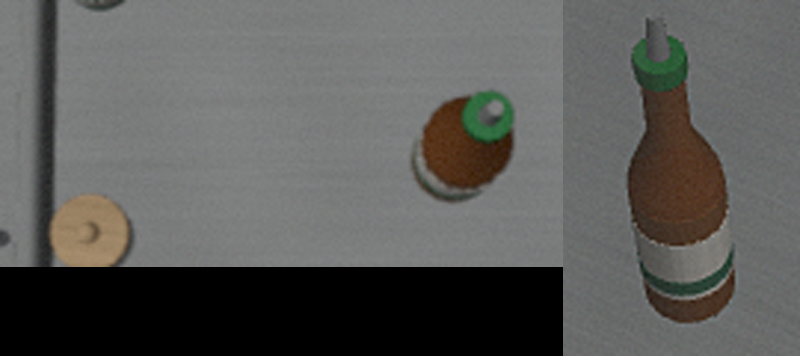

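Request:
jog_arm --pt "-0.85 0.52 0 0 0 0" --pt "-0.85 0.52 0 0 0 0" --pt "-0.85 0.52 0 0 0 0" --pt "-0.85 0.52 0 0 0 0" --pt "-0.85 0.52 0 0 0 0" --pt "-0.85 0.52 0 0 0 0" --pt "-0.85 0.52 0 0 0 0" --pt "-0.85 0.52 0 0 0 0" --pt "-0.85 0.52 0 0 0 0" --jaw 0.08

```text
time_s: 1.1
tcp_pos: [0.3834, -0.3743, 0.2225]
tcp_rot: [-0.0, -0.175, 0.984, 0.0]
ft_force: [0.4, -0.9, -0.4]
width: 0.465
grasp_force: 0.0
```

Request:
jog_arm --pt "-0.85 0.52 0 0 0 0" --pt "-0.85 0.52 0 0 0 0" --pt "-0.85 0.52 0 0 0 0" --pt "-0.85 0.52 0 0 0 0" --pt "-0.85 0.52 0 0 0 0" --pt "-0.85 0.52 0 0 0 0" --pt "-0.85 0.52 0 0 0 0" --pt "-0.85 0.52 0 0 0 0" --pt "0 0 0 0 0 0"

```text
time_s: 2.0
tcp_pos: [0.5329, -0.1856, 0.2221]
tcp_rot: [0.0, -0.177, 0.984, 0.0]
ft_force: [-0.6, 0.0, 0.0]
width: 0.462
grasp_force: 0.0
```

Request:
jog_arm --pt "0 0 0 0 0 -1" --pt "0 0 0 0 0 -1" --pt "0 0 0 0 0 -1" --pt "0 0 0 0 0 -1" --pt "0 0 0 0 0 -1" --pt "0 0 0 0 0 -1" --pt "0 0 0 0 0 -1" --pt "0 0 0 0 0 0"

```text
time_s: 2.8
tcp_pos: [0.5306, -0.1883, 0.2224]
tcp_rot: [-0.0, -0.645, 0.764, 0.0]
ft_force: [-0.4, -0.6, 0.5]
width: 0.458
grasp_force: 0.0
```

Request:
jog_arm --pt "0 0 0 0 -0.8 0" --pt "0 0 0 0 -0.8 0" --pt "0 0 0 0 -0.8 0" --pt "0 0 0 0 -0.8 0" --pt "0 0 0 0 -0.8 0" --pt "0 0 0 0 -0.8 0" --pt "0 0 0 0 -0.8 0" --pt "0 0 0 0 0 0"

```text
time_s: 3.6
tcp_pos: [0.5299, -0.1903, 0.2194]
tcp_rot: [0.311, -0.585, 0.7, 0.266]
ft_force: [-0.9, -0.7, -0.5]
width: 0.46
grasp_force: 0.0
```

```bash
cat >> h.py <<'E'
from scipy.spatial.transform import Rotation as Ro
def frame():
    s=status.state();w,x,y,z=s['tcp_rot'];return s,Ro.from_quat([x,y,z,w]).as_matrix(),np.array(s['tcp_pos'])
def goto(goal,p=None,th=48):
    s,R,t=frame();d=R.T@(np.array(goal)-t)/.03;r=np.zeros(3)
    if p is not None:
        c,q=np.cos(np.radians(th)),np.sin(np.radians(th));z=np.array([q*p[0],q*p[1],-c]);y=np.array([-p[1],p[0],0])
        G=np.c_[np.cross(y,z),y,z];r=Ro.from_matrix(R.T@G).as_rotvec()/.15
    print('goal',np.round(goal,4),'shift units',d.round(2),'turn units',r.round(2))
E
python3 - <<'E'
from h import *
s=grab('scene','s1.png')
h=cv2.cvtColor(s['frame'],cv2.COLOR_RGB2HSV)
m=((h[...,1]>90)&((h[...,0]<20)|(h[...,0]>170))).astype(np.uint8);k=np.zeros_like(m);k[255:285,235:300]=m[255:285,235:300]
v,u=np.nonzero(k);print('amber foot: u',u.min(),u.max(),'bottom',v.max(),u[v==v.max()])
a=np.linspace(0,6.28,100)
for c in((.572,-.055),(.577,-.055),(.572,-.05)):
    q=np.array([proj(s,(c[0]+.031*np.cos(i),c[1]+.031*np.sin(i),0)) for i in a]);j=q[:,1].argmax();print(c,q[:,0].min(),q[:,0].max(),q[j])
t,R,P=frame();print(P,R.round(3).tolist(),np.round(t['qpos'],2))
o=np.array([.572,-.055]);G=np.array([.616,.209]);p=(G-o)/np.linalg.norm(G-o);print(p,np.linalg.norm(G-o))
for b,z in((.1,.22),(.1,.02)):goto([*(o-p*b),z],p)
E
```

```text
amber foot: u 253 282 bottom 273 [264 265 266 267 268]
(0.572, -0.055) 253.19411489732266 283.3807515768085 [267.84912341 274.06963086]
(0.577, -0.055) 251.90028955593542 282.1747810199916 [266.57381972 275.92111658]
(0.572, -0.05) 255.27057245555227 285.49299829386194 [269.98341539 275.03347499]
[ 0.53036648 -0.18964295  0.22060848] [[-0.119, -0.985, 0.125], [-0.657, 0.172, 0.734], [-0.745, 0.005, -0.667]] [-0.52  0.49  0.18 -0.77 -1.61  0.46]
[0.16439899 0.98639392] 0.2676415513331217
goal [ 0.5556 -0.1536  0.22  ] shift units [-0.87 -0.62  1.  ] turn units [-0.02  0.02 -0.06]
goal [ 0.5556 -0.1536  0.02  ] shift units [ 4.09 -0.66  5.45] turn units [-0.02  0.02 -0.06]
```

View pics/s1.png

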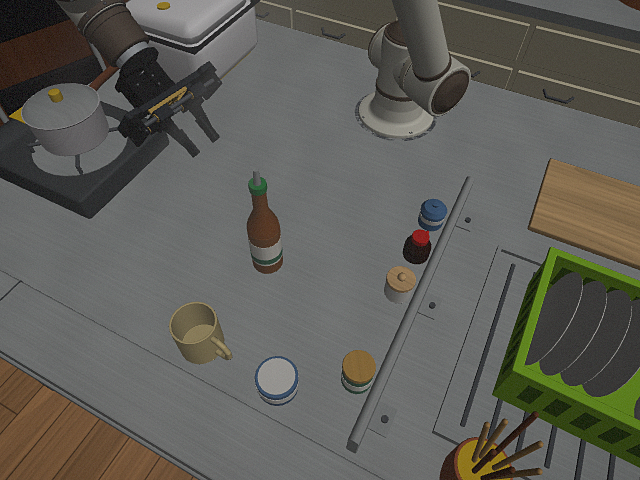

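The scene view confirms the bottle foot at (267,273), matching a centre of (0.572, -0.055). The gripper leans back, clear of everything, so I'll lower it behind the bottle.

Request:
jog_arm --pt "0.51 -0.08 0.68 0 0 -0.06" --pt "0.51 -0.08 0.68 0 0 0" --pt "0.51 -0.08 0.68 0 0 0" --pt "0.51 -0.08 0.68 0 0 0" --pt "0.51 -0.08 0.68 0 0 0" --pt "0.51 -0.08 0.68 0 0 0" --pt "0.51 -0.08 0.68 0 0 0" --pt "0.51 -0.08 0.68 0 0 0" --pt "0 0 0 0 0 0" --pt "0 0 0 0 0 0"

```text
time_s: 4.65
tcp_pos: [0.558, -0.1514, 0.0235]
tcp_rot: [0.312, -0.593, 0.695, 0.261]
ft_force: [0.5, -0.3, 0.9]
width: 0.458
grasp_force: 0.0
```

```bash
python3 - <<'E'
from h import *
t,R,P=frame();print(P,R.round(3).tolist(),t['ft_force'],t['time_s'],np.round(t['qpos'],2))
s=grab('scene','s2.png')
o=np.array([.572,-.055]);G=np.array([.616,.209]);p=(G-o)/np.linalg.norm(G-o)
for b in(.05,.03,-.2):goto([*(o-p*b),.02],p)
E
```

```text
[ 0.55797684 -0.15143352  0.02346441] [[-0.102, -0.987, 0.123], [-0.661, 0.16, 0.733], [-0.744, -0.007, -0.669]] [ 0.50714571 -0.31274697  0.85519573] 4.65 [-0.46  0.73  0.06 -0.83 -1.32  0.69]
goal [ 0.5638 -0.1043  0.02  ] shift units [-0.96  0.08  1.28] turn units [-0.02  0.    0.06]
goal [ 0.5671 -0.0846  0.02  ] shift units [-1.41  0.08  1.77] turn units [-0.02  0.    0.06]
goal [0.6049 0.1423 0.02  ] shift units [-6.54  0.04  7.47] turn units [-0.02  0.    0.06]
```

View pics/s2.png

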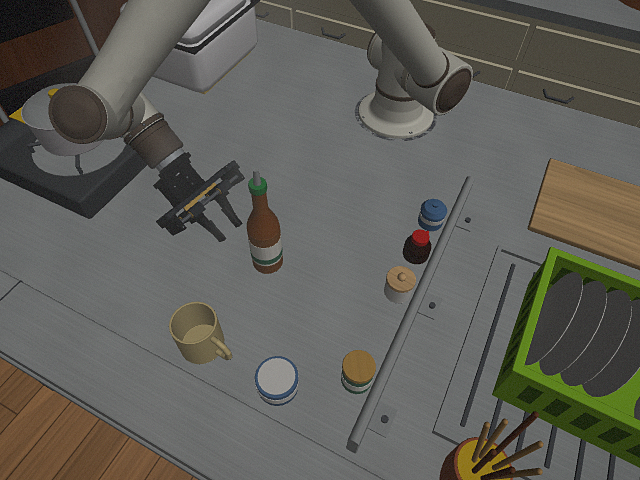

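The fingers stand low behind the bottle at about (230,230), aligned with the push line. Next I'll close in slowly.

Request:
jog_arm --pt "-0.16 0.01 0.22 0 0 0.06" --pt "-0.16 0.01 0.22 0 0 0" --pt "-0.16 0.01 0.22 0 0 0" --pt "-0.16 0.01 0.22 0 0 0" --pt "-0.16 0.01 0.21 0 0 0" --pt "-0.16 0.01 0.21 0 0 0" --pt "-0.067 0 0.074 0 0 0" --pt "-0.067 0 0.074 0 0 0" --pt "-0.067 0 0.074 0 0 0"

```text
time_s: 5.6
tcp_pos: [0.5655, -0.095, 0.018]
tcp_rot: [0.311, -0.589, 0.698, 0.263]
ft_force: [-0.1, 0.8, -0.6]
width: 0.463
grasp_force: 0.0
```

Request:
jog_arm --pt "-0.067 0 0.074 0 0 0" --pt "-0.067 0 0.074 0 0 0" --pt "-0.067 0 0.074 0 0 0" --pt "-0.067 0 0.074 0 0 0" --pt "-0.067 0 0.074 0 0 0" --pt "-0.067 0 0.074 0 0 0" --pt "-0.067 0 0.074 0 0 0" --pt "-0.067 0 0.074 0 0 0" --pt "-0.067 0 0.074 0 0 0" --pt "-0.067 0 0.074 0 0 0"

```text
time_s: 6.6
tcp_pos: [0.5705, -0.0653, 0.0181]
tcp_rot: [0.311, -0.589, 0.698, 0.263]
ft_force: [-0.4, -3.2, 0.5]
width: 0.458
grasp_force: 1.1
```

```bash
python3 - <<'E'
from h import *
t,R,P=frame();print(P,R.round(3).tolist(),t['ft_force'],t['time_s'])
s=grab('scene','s3.png')
o=np.array([.572,-.055]);G=np.array([.616,.209]);p=(G-o)/np.linalg.norm(G-o)
goto([*(o-p*.03+p*.2),.02],p)
E
```

```text
[ 0.57045809 -0.06532618  0.01814573] [[-0.112, -0.986, 0.124], [-0.658, 0.167, 0.734], [-0.745, 0.0, -0.668]] [-0.35562351 -3.17025832  0.4728047 ] 6.6
goal [0.5999 0.1127 0.02  ] shift units [-4.04  0.02  4.43] turn units [-0.01  0.02 -0.01]
```

View pics/s3.png

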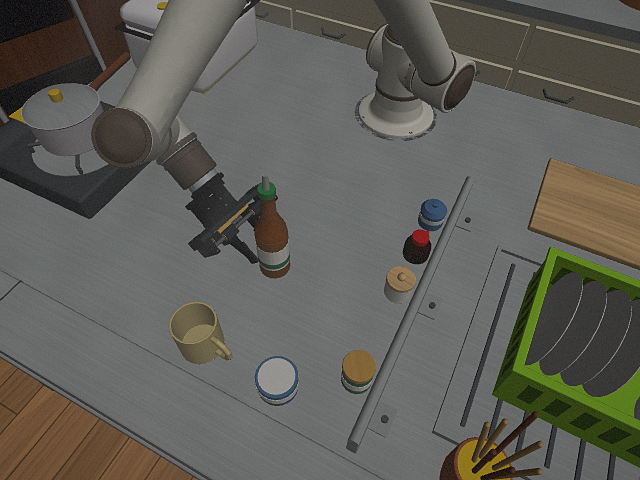

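The bottle slides upright in the cradle, foot now near (275,275), with about 3 N. I'll continue.

Request:
jog_arm --pt "-0.09 0 0.1 0 0 0" --pt "-0.09 0 0.1 0 0 0" --pt "-0.09 0 0.1 0 0 0" --pt "-0.09 0 0.1 0 0 0" --pt "-0.09 0 0.1 0 0 0" --pt "-0.09 0 0.1 0 0 0" --pt "-0.09 0 0.1 0 0 0" --pt "-0.09 0 0.1 0 0 0" --pt "-0.09 0 0.1 0 0 0" --pt "-0.09 0 0.1 0 0 0"

```text
time_s: 7.65
tcp_pos: [0.5772, -0.0254, 0.0182]
tcp_rot: [0.311, -0.589, 0.698, 0.263]
ft_force: [-0.4, -2.4, -0.4]
width: 0.459
grasp_force: 1.0
```

Request:
jog_arm --pt "-0.09 0 0.1 0 0 0" --pt "-0.09 0 0.1 0 0 0" --pt "-0.09 0 0.1 0 0 0" --pt "-0.09 0 0.1 0 0 0" --pt "-0.09 0 0.1 0 0 0" --pt "-0.09 0 0.1 0 0 0" --pt "-0.09 0 0.1 0 0 0" --pt "-0.09 0 0.1 0 0 0" --pt "-0.09 0 0.1 0 0 0" --pt "-0.09 0 0.1 0 0 0"

```text
time_s: 8.65
tcp_pos: [0.584, 0.0144, 0.0184]
tcp_rot: [0.312, -0.589, 0.698, 0.263]
ft_force: [-1.0, -2.1, -0.9]
width: 0.463
grasp_force: 1.0
```

Request:
jog_arm --pt "-0.09 0 0.1 0 0 0" --pt "-0.09 0 0.1 0 0 0" --pt "-0.09 0 0.1 0 0 0" --pt "-0.09 0 0.1 0 0 0" --pt "-0.09 0 0.1 0 0 0" --pt "-0.09 0 0.1 0 0 0" --pt "-0.09 0 0.1 0 0 0" --pt "-0.09 0 0.1 0 0 0" --pt "-0.09 0 0.1 0 0 0" --pt "-0.09 0 0.1 0 0 0"

```text
time_s: 9.65
tcp_pos: [0.5908, 0.0542, 0.0184]
tcp_rot: [0.312, -0.589, 0.698, 0.263]
ft_force: [-0.2, -2.2, -1.6]
width: 0.458
grasp_force: 1.0
```

```bash
cat >> h.py <<'E'
def oil(t,s,bt,bs):
    A,B=np.zeros((3,3)),np.zeros(3)
    for f,(x0,y0,x1,y1) in((t,bt),(s,bs)):
        m=cv2.inRange(cv2.cvtColor(f['frame'],cv2.COLOR_RGB2HSV),np.array((50,90,40)),np.array((85,255,255)));k=np.zeros_like(m);k[y0:y1,x0:x1]=m[y0:y1,x0:x1]
        n,l,st,c=cv2.connectedComponentsWithStats(k);i=1+np.argmax(st[1:,4]);u,v=c[i];print('px',c[i],st[i,4])
        e=np.array(f['camera_from_world'])[:3,:3].T@np.array([(u-f['cx'])/f['fx'],(v-f['cy'])/f['fy'],1]);e/=np.linalg.norm(e)
        P=np.eye(3)-np.outer(e,e);A+=P;B+=P@cam(f)
    return np.linalg.solve(A,B)
E
python3 - <<'E'
from h import *
t,R,P=frame();print(P,R.round(3).tolist(),t['ft_force'],t['time_s'])
s=grab('scene','s4.png');tt=grab('top','t4.png')
c=oil(tt,s,(280,180,400,240),(240,150,420,240));print(c)
G=np.array([.616,.209]);p=(G-c[:2])/np.linalg.norm(G-c[:2]);print('dist',np.linalg.norm(G-c[:2]),p)
goto([*(P[:2]+G-c[:2]),.018],p)
E
```

```text
[0.59075049 0.05416803 0.01844615] [[-0.112, -0.986, 0.124], [-0.658, 0.167, 0.734], [-0.745, 0.0, -0.667]] [-0.20092527 -2.19238861 -1.60483253] 9.65
px [311.65    212.24375] 160
px [325.21276596 226.64680851] 235
[0.59600621 0.08262816 0.22036854]
dist 0.1279437163087597 [0.1562702  0.98771434]
goal [0.6107 0.1805 0.018 ] shift units [-2.82  0.04  3.18] turn units [-0.05  0.02 -0.05]
```

View pics/s4.png

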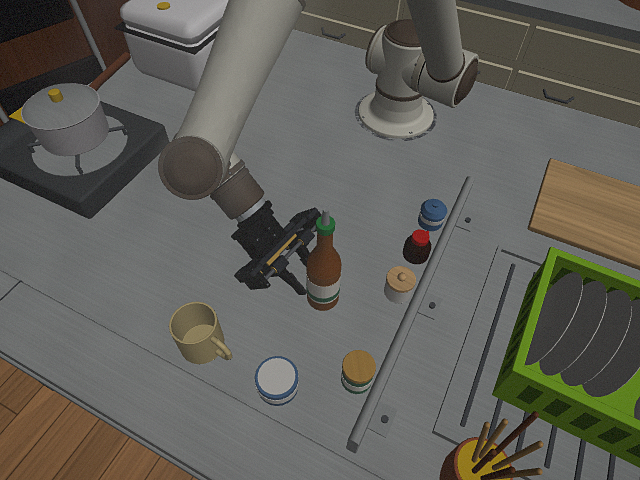

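The bottle is upright with its foot near (322,305), heading into the gap. About 127 mm remain.

Request:
jog_arm --pt "-0.09 0 0.1 0 0 0" --pt "-0.09 0 0.1 0 0 0" --pt "-0.09 0 0.1 0 0 0" --pt "-0.09 0 0.1 0 0 0" --pt "-0.09 0 0.1 0 0 0" --pt "-0.09 0 0.1 0 0 0" --pt "-0.09 0 0.1 0 0 0" --pt "-0.09 0 0.1 0 0 0" --pt "-0.09 0 0.1 0 0 0" --pt "-0.09 0 0.1 0 0 0"

```text
time_s: 10.75
tcp_pos: [0.5975, 0.094, 0.0185]
tcp_rot: [0.311, -0.589, 0.698, 0.263]
ft_force: [-0.2, -1.7, -1.2]
width: 0.459
grasp_force: 1.2
```

Request:
jog_arm --pt "-0.09 0 0.1 0 0 0" --pt "-0.09 0 0.1 0 0 0" --pt "-0.09 0 0.1 0 0 0" --pt "-0.09 0 0.1 0 0 0" --pt "-0.09 0 0.1 0 0 0" --pt "-0.09 0 0.1 0 0 0" --pt "-0.09 0 0.1 0 0 0" --pt "-0.09 0 0.1 0 0 0" --pt "-0.09 0 0.1 0 0 0" --pt "-0.09 0 0.1 0 0 0"

```text
time_s: 11.75
tcp_pos: [0.6042, 0.1338, 0.0186]
tcp_rot: [0.311, -0.589, 0.698, 0.263]
ft_force: [-0.5, -2.8, -0.5]
width: 0.465
grasp_force: 1.1
```

Request:
jog_arm --pt "-0.09 0 0.1 0 0 0" --pt "-0.09 0 0.1 0 0 0" --pt "-0.09 0 0.1 0 0 0" --pt "-0.09 0 0.1 0 0 0" --pt "-0.09 0 0.1 0 0 0" --pt "-0.067 0 0.074 0 0 0" --pt "-0.067 0 0.074 0 0 0" --pt "-0.045 0 0.05 0 0 0" --pt "-0.045 0 0.05 0 0 0"

```text
time_s: 12.65
tcp_pos: [0.6092, 0.1633, 0.0187]
tcp_rot: [0.311, -0.589, 0.698, 0.263]
ft_force: [0.0, -2.0, -1.6]
width: 0.458
grasp_force: 1.1
```

```bash
python3 - <<'E'
from h import *
t,R,P=frame();print(P,R.round(3).tolist(),t['ft_force'],t['time_s'])
s=grab('scene');tt=grab('top','t5.png')
c=oil(tt,s,(230,170,320,240),(300,200,440,330));print(c)
cv2.imwrite('pics/c5.png',np.hstack([cv2.resize(s['frame'][190:390,300:460],(400,500)),cv2.resize(tt['frame'][140:290,200:320],(400,500))])[:,:,::-1])
E
```

```text
[0.60923517 0.16331316 0.01865637] [[-0.112, -0.986, 0.124], [-0.658, 0.167, 0.734], [-0.745, 0.0, -0.668]] [ 0.02942183 -1.97807987 -1.61351072] 12.65
px [251.5748503  202.67664671] 167
px [385.02996255 261.91011236] 267
[0.61431689 0.1915589  0.2195499 ]
```

View pics/c5.png

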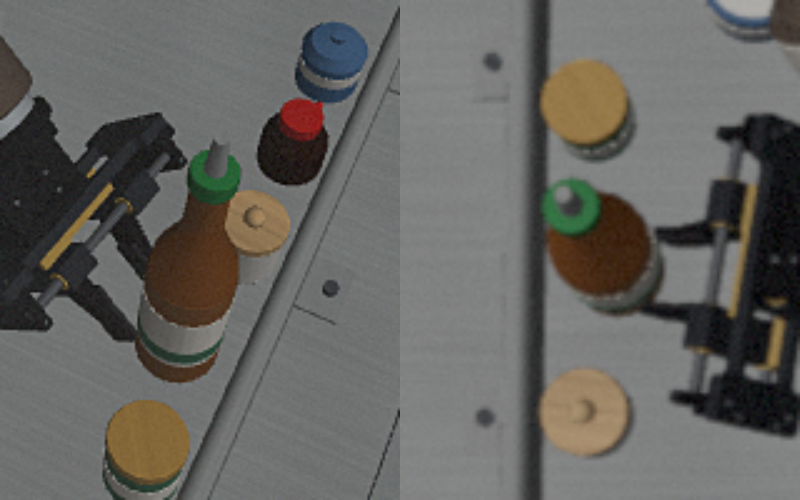

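The bottle is upright in the gap with the pots well clear on both sides. About 16 mm remain to the rail, so I'll creep until the force rises.

Request:
jog_arm --pt "-0.033 0 0.037 0 0 0" --pt "-0.033 0 0.037 0 0 0" --pt "-0.033 0 0.037 0 0 0" --pt "-0.033 0 0.037 0 0 0" --pt "-0.033 0 0.037 0 0 0" --pt "-0.033 0 0.037 0 0 0" --pt "-0.033 0 0.037 0 0 0" --pt "-0.033 0 0.037 0 0 0"

```text
time_s: 13.55
tcp_pos: [0.6112, 0.1751, 0.0186]
tcp_rot: [0.311, -0.589, 0.698, 0.263]
ft_force: [-0.4, -2.6, -0.8]
width: 0.462
grasp_force: 1.1
```

Request:
jog_arm --pt "-0.022 0 0.025 0 0 0" --pt "-0.022 0 0.025 0 0 0"

```text
time_s: 13.75
tcp_pos: [0.6116, 0.177, 0.0186]
tcp_rot: [0.311, -0.589, 0.698, 0.263]
ft_force: [-0.8, -2.7, -0.4]
width: 0.462
grasp_force: 1.2
```

Request:
jog_arm --pt "-0.022 0 0.025 0 0 0"

```text
time_s: 13.85
tcp_pos: [0.6117, 0.178, 0.0186]
tcp_rot: [0.311, -0.589, 0.698, 0.263]
ft_force: [-0.5, -1.8, -1.6]
width: 0.457
grasp_force: 1.2
```

Request:
jog_arm --pt "-0.022 0 0.025 0 0 0"

```text
time_s: 13.95
tcp_pos: [0.6119, 0.1789, 0.0186]
tcp_rot: [0.311, -0.589, 0.698, 0.263]
ft_force: [0.3, -1.9, -1.0]
width: 0.46
grasp_force: 1.2
```

Request:
jog_arm --pt "-0.015 0 0.017 0 0 0"

```text
time_s: 14.05
tcp_pos: [0.612, 0.1796, 0.0186]
tcp_rot: [0.312, -0.589, 0.698, 0.263]
ft_force: [0.3, -2.1, -0.8]
width: 0.459
grasp_force: 1.2
```

Request:
jog_arm --pt "-0.015 0 0.017 0 0 0"

```text
time_s: 14.15
tcp_pos: [0.6122, 0.1802, 0.0186]
tcp_rot: [0.312, -0.589, 0.698, 0.263]
ft_force: [0.5, -2.6, -1.5]
width: 0.465
grasp_force: 1.2
```

Request:
jog_arm --pt "-0.015 0 0.017 0 0 0"

```text
time_s: 14.25
tcp_pos: [0.6123, 0.1809, 0.0186]
tcp_rot: [0.312, -0.589, 0.698, 0.263]
ft_force: [-0.2, -2.3, -0.5]
width: 0.461
grasp_force: 1.2
```

Request:
jog_arm --pt "-0.01 0 0.011 0 0 0"

```text
time_s: 14.35
tcp_pos: [0.6123, 0.1813, 0.0186]
tcp_rot: [0.312, -0.589, 0.698, 0.263]
ft_force: [0.3, -2.5, -0.1]
width: 0.461
grasp_force: 1.3
```

Request:
jog_arm --pt "-0.015 0 0.017 0 0 0"

```text
time_s: 14.45
tcp_pos: [0.6124, 0.1817, 0.0185]
tcp_rot: [0.311, -0.589, 0.698, 0.263]
ft_force: [-0.3, -5.2, -0.9]
width: 0.464
grasp_force: 1.9
```

Request:
jog_arm --pt "-0.015 0 0.017 0 0 0"

```text
time_s: 14.55
tcp_pos: [0.6125, 0.1819, 0.0184]
tcp_rot: [0.311, -0.589, 0.698, 0.263]
ft_force: [-1.3, -6.2, 0.7]
width: 0.467
grasp_force: 2.6
```

Request:
jog_arm --pt "-0.01 0 0.011 0 0 0"

```text
time_s: 14.65
tcp_pos: [0.6125, 0.182, 0.0184]
tcp_rot: [0.311, -0.59, 0.698, 0.262]
ft_force: [-1.4, -7.4, 0.4]
width: 0.459
grasp_force: 2.9
```

The force rose to 7 N and the motion stalled, so the bottle is against the rail. I'll back straight out.

Request:
jog_arm --pt "0.02 0 -0.022 0 0 0" --pt "0.03 0 -0.033 0 0 0" --pt "0.045 0 -0.05 0 0 0" --pt "0.067 0 -0.074 0 0 0" --pt "0.2 0 -0.22 0 0 0" --pt "0.4 0 -0.44 0 0 0" --pt "0.5 0 -0.55 0 0 0" --pt "0.5 0 -0.55 0 0 0" --pt "0.5 0 -0.55 0 0 0" --pt "0 0 0 0 0 0"

```text
time_s: 15.65
tcp_pos: [0.5956, 0.0798, 0.0176]
tcp_rot: [0.311, -0.588, 0.699, 0.262]
ft_force: [0.3, -1.1, -0.7]
width: 0.46
grasp_force: 0.0
```

Request:
jog_arm --pt "0 0 -0.9 0 0 0" --pt "0 0 -0.9 0 0 0" --pt "0 0 -0.9 0 0 0" --pt "0 0 -0.9 0 0 0" --pt "0 0 0 0 0 0" --pt "0 0 0 0 0 0"

```text
time_s: 16.25
tcp_pos: [0.5823, 0.0041, 0.0904]
tcp_rot: [0.312, -0.589, 0.698, 0.263]
ft_force: [-0.0, -0.1, -0.9]
width: 0.465
grasp_force: 0.0
```

```bash
python3 - <<'E'
from h import *
t,R,P=frame();print(P,t['ft_force'],t['time_s'])
s=grab('scene');tt=grab('top')
c=oil(tt,s,(230,170,320,240),(300,200,440,330));print(c,'rail y there',.2408-.031)
cv2.imwrite('pics/c6.png',np.hstack([cv2.resize(s['frame'][190:390,300:460],(400,500)),cv2.resize(tt['frame'][140:290,200:320],(400,500))])[:,:,::-1])
E
```

```text
[0.58231003 0.00414053 0.09035023] [-0.04026508 -0.12382519 -0.8586885 ] 16.25
px [242.40880503 200.85534591] 159
px [395.66165414 268.08646617] 266
[0.61756376 0.20898484 0.21951227] rail y there 0.2098
```

View pics/c6.png

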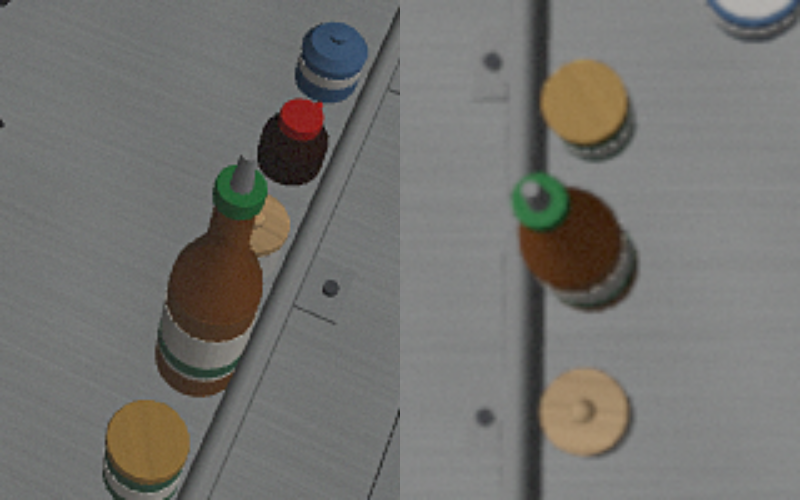

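The bottle stands upright against the rail at (0.617, 0.209), centred in the gap. The pots have not moved and the gripper is clear.

```bash
python3 -c "
from h import *
print(workorder.close_job())"
```

```text
the job is handed in; nothing more can be done
None
```

The oil bottle now stands upright against the splash rail in the middle of the gap. It was pushed low with about 2–3 N (7 N at the rail), the row of seasonings looks undisturbed, and the job was handed in at about 16 s of the 48 s allowed.

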